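Put a cigar tube away under the humidor tray and shut the lid

TASK

Put the loose cigar tube away in the open humidor: lay it in the open half and slide it foot first under the tray into the one empty lane, until it is fully home against the end wall with its cap sticking out level with the caps of the two tubes already there. Then shut the lid and press it down until the catch snaps and it is fully closed. Leave the tray, the two other tubes and the things on the bench where they are.

Things in the scene. Friction and masses are not known exactly. Their poses are not given: they have to be found in the camera images.
- humidor: Brown wooden cigar box, fixed to the bench, 220 (x) x 360 (y) x 78 mm without its lid. Origin: centre of its underside; z up. Its front is its -x side, the lid hinge its +x rim; its +y end points away from the robot. Walls and bottom 10 mm: inside x = -100..100, y = -170..170, floor z = 10, rim z = 78. A tray covers its -y half; the +y half is open. A divider at x = 50..58, 36 mm high.
- lane_front (a point): Mouth of the lane nearest the front, on the floor, in the humidor's frame (-62, -42, 10) mm. Three lanes for tubes run along y under the tray, from here to the end wall at y = -170, each 31 mm wide between strips 4 mm thick, 14 mm high; the gap from floor to tray is 37 mm high. Two lanes hold a tube, one is empty (which one varies).
- lane_mid (a point): Mouth of the middle lane, in the humidor's frame (-27, -42, 10) mm.
- lane_back (a point): Mouth of the rear lane, in the humidor's frame (8, -42, 10) mm.
- lid (a joint): Lid angle, rad: 0 = shut, 1.57 = upright, 1.9 = limit; starts at 1.55 to 1.75. Stiff hinge (0.4 N m): stays put above 0.8 rad and moves with 2 to 4 N at its front edge; lower it may sink slowly by itself. At about 0.05 rad (front edge 10 mm up) a spring ball catch in the front wall stops it: press the front edge down with 8 to 15 N; past about 0.015 rad it snaps to 0 and holds.
- lid_edge (a point): The lid is a 220 x 360 mm wooden box lid, 30 mm deep; shut, its top face is 108 mm above the bench. This point: middle of its front edge on the top (outer) face, 220 mm from the hinge axis along the lid and 30 mm outward. x points from that edge to the hinge, z outward from the top face.
- lid_hinge (a point): Middle of the lid's hinge axis, in the humidor's frame (110, 0, 78) mm; the axis runs along the humidor's y. This frame turns with the lid.
- tray: Lift-out cedar tray with cigars in it, loose, 0.4 kg, 196 (x) x 128 (y) x 28 mm, on cleats in the humidor's -y half (inside y = -168..-40 mm of its frame); underside 47 mm, top 75 mm above the bench. Origin: centre of its underside.
- tube: The loose cigar tube to put away: bright aluminium with a plain paper band, 25 mm in diameter, 145 mm long, about 45 g, lying on the bench left of the humidor, can roll. Origin: its centre, on its axis. Its own x runs along the axis towards the cap; it can lie at any roll.
- tube_cap (a point): Flat end of the tube's screw cap (ribbed, 25 mm long), on the axis, 72.5 mm from the centre.
- tube_foot (a point): Rounded end (foot) of the tube, on the axis, 72.5 mm from the centre.
- tube_a: A tube of the same kind already in one of the three lanes, foot against the end wall, cap end sticking out 15 mm from under the tray. Origin: its centre on its axis; x towards its cap.
- tube_b: The other such tube, in another lane.
- mould: Bystander: black plastic cigar mould half with cigars in its grooves, 300 x 125 x 36 mm, right of the humidor.
- cutter: Bystander: small bench cutter of steel and brass with a lever, 180 x 60 x 76 mm, behind and left of the loose tube.
- gum_pot: Bystander: white ceramic gum pot with a wooden lid, 66 mm in diameter, 75 mm high, beyond the loose tube.
Mind the look-alikes: they are no part of the job. What is shaped like the tube but blue, orange or pink is not meant.

How it is judged:
On the way:
1. the tube lies home in the empty lane under the tray, the lid still open (y of tube_foot in the frame of humidor below -0.162 m and y of tube_cap in the frame of humidor above -0.04 m and z of tube in the frame of humidor between 0.018 and 0.028 m and x of tube in the frame of humidor between -0.072 and 0.018 m and angle between the x axis of tube and the y axis of humidor, either way round below 0.1 rad and linear speed of tube below 0.02 m/s and value of joint lid above 0.5 rad), for 0.2 s.
At the end, for the whole second after the job is handed in: The tube lies at rest on the humidor's floor in the empty lane (axis parallel to the lane within 0.1 rad, centre 18 to 28 mm above the bench), foot within 8 mm of the end wall and cap towards the open half; the lid is shut past its catch (below 0.012 rad, under 3 mm open at the front edge) (y of tube_foot in the frame of humidor below -0.162 m and y of tube_cap in the frame of humidor above -0.04 m and z of tube in the frame of humidor between 0.018 and 0.028 m and x of tube in the frame of humidor between -0.072 and 0.018 m and angle between the x axis of tube and the y axis of humidor, either way round below 0.1 rad and value of joint lid below 0.012 rad and linear speed of tube below 0.02 m/s); the robot touches nothing.
It fails at once if the tray is shifted by more than 12 mm (distance of tray from where it was at the start of the episode above 0.012 m).
It fails at once if a tube already in the humidor is shifted by more than 12 mm (distance of any of tube_a, tube_b from where it was at the start of the episode above 0.012 m).
It fails at once if the mould, the cutter or the gum pot is shifted by more than 20 mm (distance of any of mould, cutter, gum_pot from where it was at the start of the episode above 0.02 m).
It also fails if it takes over 72 s, if anything falls off the work surface, if the arm or the gripper's body presses on something with over 40 N, if the wrist force passes 120 N, or if a joint passes its speed limit or range.

ROBOT

A 6-joint arm with a two-finger parallel gripper is mounted at the origin on the work surface. World frame = base frame: x ahead of the robot, y to its left, z up, the work surface at z = 0. Lengths are in m, angles in rad, forces in N, time in s.
With the tool pointing down it reaches from about 0.4 to 0.925 m from the base axis. Payload 12.5 kg.
Tool frame: the origin (TCP) lies midway between the tips of the shut fingers; the grasp point (between the pads) lies 19 mm behind it; z points along the fingers, y is the line along which they close (so a half turn about z gives the same grasp; the last joint's range is limited). The gripper opens to 95 mm and grips with 3 to 60 N. Pads are 20 mm wide; open, the fingers measure 119 mm over their backs; the gripper's body (75 mm by 180 mm) begins 59 mm behind the grasp point.
Start: joints at [0.999, 0.491, 1.559, -0, 1.092, -0.106], TCP at [0.281, 0.558, 0.215] pointing down, gripper open.
Joint ranges: [-3.1, 3.1], [-0.84, 2.19], [0.05, 2.79], [-1.13, 4.28], [0.06, 2.93], [-2.69, 2.69]. Speed limits (rad/s): [2.22, 2.22, 2.79, 3.14, 3.14, 3.14].

INTERFACE

Orientations are given as a unit quaternion [x, y, z, w].
In Python, from plant import monitor, eyes, order gives the robot as it stands.
- The arm moves only by the shell command python3 -m jog 'ROWS' [FORCE]. ROWS is JSON, a list that holds one entry, the list of rows, each a list of 7 numbers: the shift along the tool's x, y, z each as a share of 10 cm, from -1 to 1, then the turn, a rotation vector about the tool's x, y, z each as a share of 180 degrees, from -1 to 1, then the opening, from 0 (shut) to 1 (fully open). A call has 1 to 5 rows; each row shifts and turns the commanded pose from where the row before left it, along the tool's axes as they then stand; what a row does not reach is not made up. A row lasts 1/8 s, in which the tool goes at most 62.5 mm and 10.7 degrees, less where a joint would pass 70% of its speed; a pose out of reach is approached as far as the arm can. A call with a number of a shift or a turn outside -1 to 1 is refused whole. A call with a gripper value outside its range is refused whole. The fingers move at their own pace and stop on an object; FORCE is the grip in N (left out, the last holds). Time passes only in rows, so rows that do not move let the fingers close. It gives the time, the measured TCP pose, the force, the opening and the grip force at its end, in the units of the state.
- monitor.observe(): the state, without advancing time (a new reading comes with each control period).
- eyes.snapshot(name): name is "scene" or "side" or "wrist"; returns a dict with "image" (480x640x3 uint8, red, green, blue), "intrinsics" (3x3 intrinsics, pixels), "eye" and "orientation" of the camera in the world; the wrist camera has in their place "mount" (4x4, takes a point from camera to tool coordinates, whose origin is the TCP and whose axes are the flange's). Camera axes: x right, y down, z forward; pixel columns grow to the right and rows downward; lengths in m; the calibration is good to about 2 mm. A picture is of the moment at which its call begins: read the wrist's pose just before it. There is no depth.
- order.job_done(): hands the job in; it is judged then, once.
The state is a dict: "t": time; "qpos": joint angles; "joint_vel": joint speeds; "effort": joint torques, N m; "ee_pos": TCP position; "eef_rot": TCP orientation; "wrist_force": force on the tool from outside, world axes, zero at the start; "moment": the same for the moment, N m; "width": finger opening in m; "grasp_force": force on a finger pad.
Only numpy, scipy, OpenCV 4.12 (cv2) and the standard library are available. Lean on these libraries where they do the work, as an engineer would, in place of code of your own. Each camera call takes 0.05 s, during which the arm holds its last target. There are 200 camera calls.

## Working session

There is one attempt and no reset: what is moved stays moved. The work goes in short steps, Python scripts to look and compute and a shell command to move; the robot and the scene stay as the last step left them, time stands still between calls to the robot, and variables do not carry over. Pictures are saved under pics/ and viewed, at most 10 in all, crops included, and the job is handed in when it is done.

```bash
ls; mkdir -p pics
cat > h.py <<'E'
import numpy as np,cv2
from scipy.spatial.transform import Rotation as R
from plant import monitor,eyes,order
def cam(name):
    st=monitor.observe(); s=eyes.snapshot(name); K=np.array(s["intrinsics"])
    if "mount" in s:
        T=np.eye(4);T[:3,:3]=R.from_quat(st["eef_rot"]).as_matrix();T[:3,3]=st["ee_pos"]
        M=T@np.array(s["mount"])
    else:
        M=np.eye(4);o=np.array(s["orientation"])
        M[:3,:3]=R.from_quat(o).as_matrix() if o.size==4 else o.reshape(3,3);M[:3,3]=s["eye"]
    return s["image"],K,M
def onz(px,K,M,z):
    px=np.atleast_2d(np.array(px,float));d=np.c_[(px-K[:2,2])/[K[0,0],K[1,1]],np.ones(len(px))]@M[:3,:3].T
    return M[:3,3]+d*((z-M[2,3])/d[:,2:3])
def proj(P,K,M):
    c=(np.atleast_2d(P)-M[:3,3])@M[:3,:3];p=c@K.T;return p[:,:2]/p[:,2:]
def save(n,img): cv2.imwrite("pics/"+n,img[:,:,::-1])
E
python3 - <<'E'
from h import *
st=monitor.observe();print(st["ee_pos"],st["eef_rot"],st["width"])
for n in("scene","side","wrist"):
    i,K,M=cam(n);save(n+"0.png",i);print(n,K.tolist(),M.round(3).tolist())
    np.savez("pics/"+n+"0.npz",i=i,K=K,M=M)
E
```

```text
pics
[0.28055731 0.5582199  0.21407392] [ 2.30796862e-01  9.73001801e-01 -5.21135037e-04 -1.78748468e-04] 0.09503526027630309
scene [[440.6090052367476, 0.0, 332.08150662192196], [0.0, 440.6090052367476, 239.71511991909892], [0.0, 0.0, 1.0]] [[0.401, 0.767, -0.502, 1.17], [0.916, -0.336, 0.218, -0.237], [-0.001, -0.547, -0.837, 1.089], [0.0, 0.0, 0.0, 1.0]]
side [[551.059613591795, 0.0, 310.4312485563171], [0.0, 551.059613591795, 230.86611055681036], [0.0, 0.0, 1.0]] [[-0.729, -0.383, 0.567, -0.469], [-0.684, 0.432, -0.587, 1.038], [-0.02, -0.816, -0.577, 1.112], [0.0, 0.0, 0.0, 1.0]]
wrist [[348.87259741521984, 0.0, 319.56968564803157], [0.0, 348.87259741521984, 241.98877761098603], [0.0, 0.0, 1.0]] [[0.449, 0.854, 0.263, 0.205], [0.894, -0.429, -0.133, 0.597], [-0.001, 0.294, -0.956, 0.383], [0.0, 0.0, 0.0, 1.0]]
```

View pics/scene0.png

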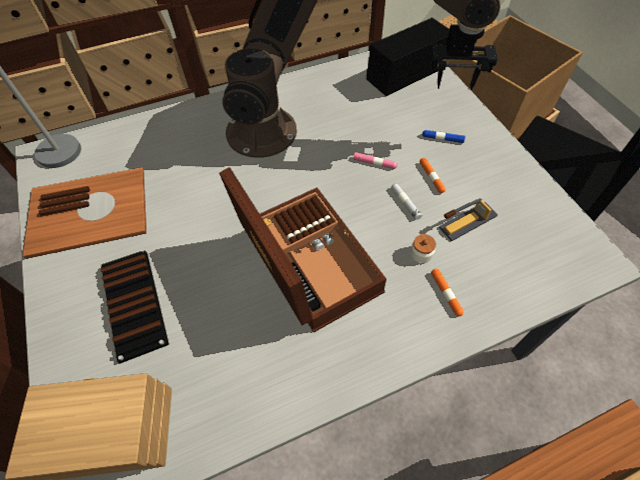

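View pics/side0.png

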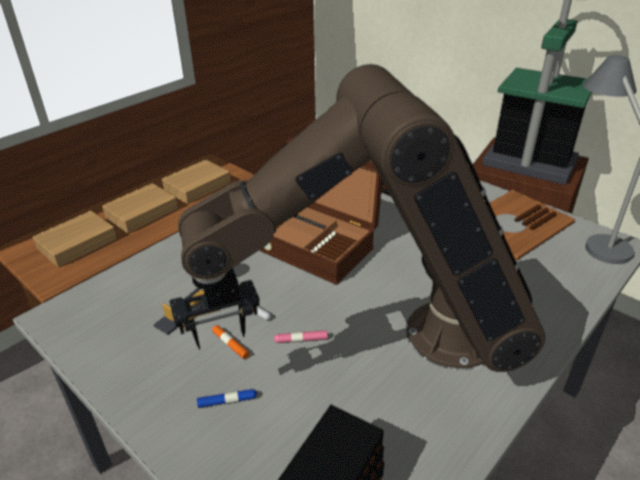

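The scene view shows the bright tube at about (405,200), the humidor's open half at about (335,275) and two caps at about (322,242). The lid stands along (222,172)-(307,323). The side view is mostly blocked by the arm.

Run:
```python
from h import *
i=np.load("pics/scene0.npz")["i"]
c=i[150:340,215:470];save("crop0.png",cv2.resize(c,None,fx=3.1,fy=3.1,interpolation=cv2.INTER_CUBIC))
```

```text
(no output)
```

View pics/crop0.png

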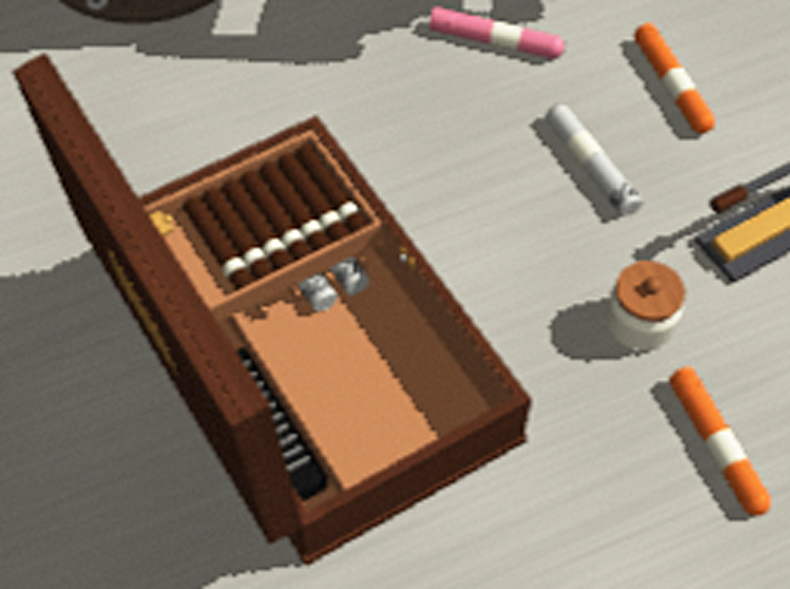

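View pics/wrist0.png

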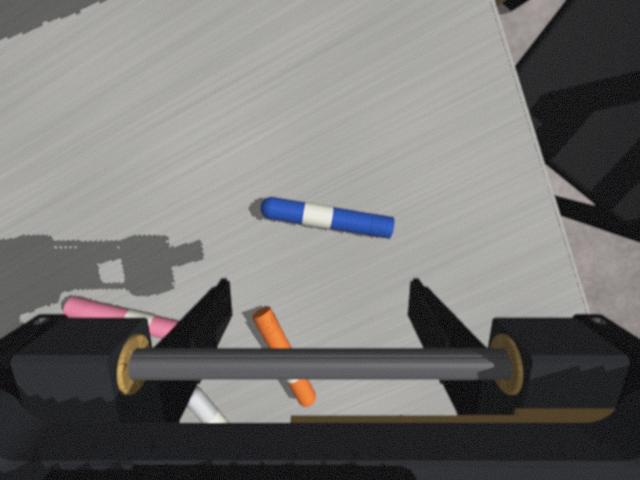

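Crop: the bright tube has its foot at crop (558,112) and its ribbed cap at (628,198). The rim corners are at crop (318,120), (530,400) and (305,532), and the caps at (318,290) and (350,275). I'll refine these by rays.

Run:
```python
from h import *
d=np.load("pics/scene0.npz");i,K,M=d["i"],d["K"],d["M"]
c=lambda x,y:((x+.5)/3.1+215-.5,(y+.5)/3.1+150-.5)
P=onz([c(318,119),c(530,399),c(305,531)],K,M,.078);print(P.round(4),np.linalg.norm(P[1]-P[0]),np.linalg.norm(P[2]-P[1]))
e=P[1]-P[0];f=P[2]-P[1]
ya=np.arctan2(e[1],e[0]);yb=np.arctan2(f[1],f[0])+np.pi/2;print("yaw of hum y axis",ya,yb)
yaw=(ya*2+yb)/3;Y=np.array([np.cos(yaw),np.sin(yaw),0]);X=np.array([Y[1],-Y[0],0])
C=[P[0]+.11*X+.18*Y,P[1]+.11*X-.18*Y,P[2]-.11*X-.18*Y];print(np.round(C,4));C=np.mean(C,0);C[2]=0
print("C",C,"yaw",yaw);np.savez("hum.npz",C=C,X=X,Y=Y)
H=lambda x,y,z:C+x*X+y*Y+[0,0,z]
img=i.copy()
o=cv2.resize(img[150:340,215:470],None,fx=3.1,fy=3.1,interpolation=cv2.INTER_CUBIC)
def dot(p,col):
    u=((proj(p,K,M)[0]-[215,150]+.5)*3.1-.5).round().astype(int);cv2.circle(o,tuple(int(v) for v in u),3,col,-1)
for x in(-.11,.11):
    for y in(-.18,.18):dot(H(x,y,.078),(0,255,0))
for x in(-.1,.05):
    for y in(-.04,.17):dot(H(x,y,.01),(255,255,0))
for x in(-.098,.098):dot(H(x,-.04,.075),(255,0,255))
for x in(-.062,-.027,.008):dot(H(x,-.025,.0225),(0,0,255)) 
# tube
m=(i[...,:].min(2)>0)
hsv=cv2.cvtColor(i,cv2.COLOR_RGB2HSV)
b=cv2.GaussianBlur(i,(0,0),1)
save("ov.png",o)
g=i[175:230,380:432];save("tube.png",np.hstack([cv2.resize(g,None,fx=7,fy=7,interpolation=cv2.INTER_CUBIC)]))
```

```text
[[ 0.3782  0.0596  0.078 ]
 [ 0.7291  0.1057  0.078 ]
 [ 0.7626 -0.1112  0.078 ]] 0.3539222322052001 0.21945007702826144
yaw of hum y axis 0.13052150028769877 0.15296247286642362
[[ 0.5716 -0.0246  0.078 ]
 [ 0.566  -0.028   0.078 ]
 [ 0.5691 -0.027   0.078 ]]
C [ 0.56891346 -0.02654613  0.        ] yaw 0.13800182448060705
```

View pics/ov.png

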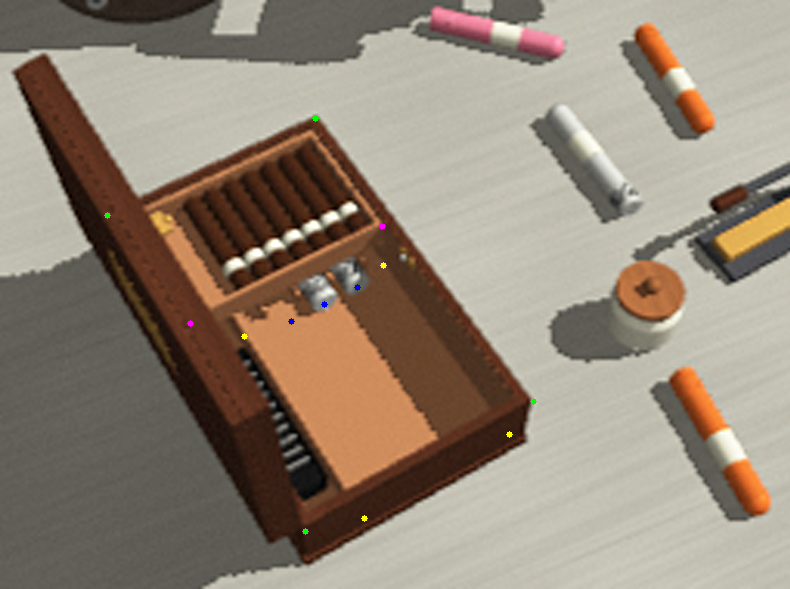

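View pics/tube.png

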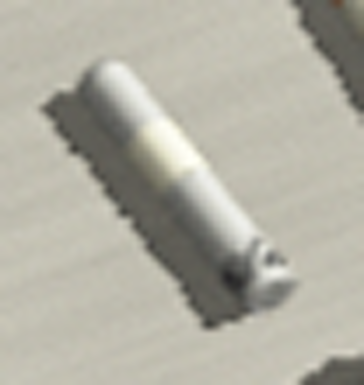

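Overlay: the dots fit the rim and tray. The two caps sit on the front and middle lane points, so the rear lane (x = 8) is empty. Next I'll locate the tube and work out the approach.

```bash
cat >> h.py <<'E'
try:
    _h=np.load("hum.npz");C,X,Y=_h["C"],_h["X"],_h["Y"]
    H=lambda x,y,z:C+x*X+y*Y+np.array([0,0,z])
except OSError: pass
def plan(pos,xdir):
    """turn (share of 180deg about tool x,y,z) and shift (units of 0.1 m, tool axes after turning) to tool-down pose with tool x along xdir"""
    st=monitor.observe();A=R.from_quat(st["eef_rot"]).as_matrix()
    x=np.array([xdir[0],xdir[1],0.]);x/=np.linalg.norm(x);z=np.array([0,0,-1.]);B=np.c_[x,np.cross(z,x),z]
    t=R.from_matrix(A.T@B).as_rotvec()/np.pi
    print("turn",t.round(4),"shift",(B.T@(np.array(pos)-st["ee_pos"])*10).round(3),"t",round(st["t"],2),"F",np.round(st["wrist_force"],1),"w",round(st["width"],4))
E
python3 - <<'E'
from h import *
d=np.load("pics/scene0.npz");i,K,M=d["i"],d["K"],d["M"]
c=lambda x,y:((x+.5)/7+380-.5,(y+.5)/7+175-.5)
P=onz([c(101,70),c(165,155),c(272,293)],K,M,.0125);print(P.round(4))
f,_,k=P;a=(k-f)/np.linalg.norm(k-f);print(np.linalg.norm(k-f),np.degrees(np.arctan2(a[1],a[0])))
cen=(f+k)/2;print(cen)
plan(np.r_[(cen-.06*a)[:2],.2],-a)
E
```

```text
[[0.4117 0.3077 0.0125]
 [0.4667 0.3106 0.0125]
 [0.5522 0.3162 0.0125]]
0.14079008100050666 3.4923542984674985
[0.48197325 0.31195469 0.0125    ]
turn [-2.000e-04 -1.000e-04 -1.677e-01] shift [-1.26  -2.581  0.142] t 0.15 F [-1.  -0.2 -0.4] w 0.0951
```

```bash
python3 -m jog '[[[0,0,0.1,0,0,-0.056,1],[0,0,0.04,0,0,-0.056,1],[0,0,0,0,0,-0.056,1],[-0.51,-0.43,0,0,0,0,1],[-0.51,-0.43,0,0,0,0,1]]]' && python3 -m jog '[[[-0.51,-0.43,0,0,0,0,1],[-0.51,-0.43,0,0,0,0,1],[-0.51,-0.43,0,0,0,0,1],[-0.51,-0.43,0,0,0,0,1],[0,0,0,0,0,0,1]]]'
python3 - <<'E'
from h import *
i,K,M=cam("wrist");save("w1.png",i);np.savez("pics/w1.npz",i=i,K=K,M=M)
E
```

```text
t: 0.78
ee_pos: [0.3817, 0.4833, 0.2004]
eef_rot: [-0.032, 0.999, -0.0, -0.0]
wrist_force: [0.4, 1.2, -0.3]
width: 0.0952
grasp_force: 0.0
t: 1.4
ee_pos: [0.5847, 0.3318, 0.1998]
eef_rot: [-0.029, 1.0, -0.0, -0.0]
wrist_force: [-0.9, 0.8, -0.5]
width: 0.095
grasp_force: 0.0
```

View pics/w1.png

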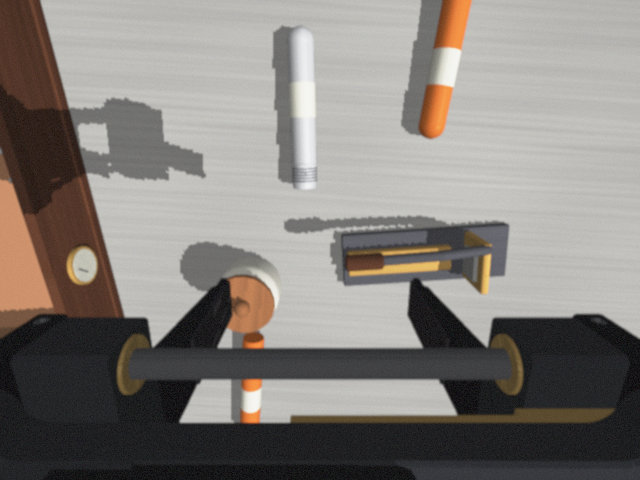

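Wrist view: the tube runs from its foot at (302,27) to its cap at (305,188). The gum pot (248,300) and cutter (425,255) are beyond the cap.

Run:
```python
from h import *
d=np.load("pics/w1.npz");i,K,M=d["i"],d["K"],d["M"]
P=onz([(301.5,30),(305,186)],K,M,.0125);f,k=P;a=(k-f)/np.linalg.norm(k-f)
print(P.round(4),np.linalg.norm(k-f),np.degrees(np.arctan2(a[1],a[0])))
cen=(f+k)/2;g=k-.026*a;print(cen,g)
plan(np.r_[g[:2],.004],-a)
```

```text
[[0.4114 0.3067 0.0125]
 [0.5512 0.3163 0.0125]] 0.14008114524699206 3.905833238228009
[0.48130492 0.31148719 0.0125    ] [0.52524321 0.3144871  0.0125    ]
turn [-0.0001 -0.0003 -0.0029] shift [ 0.588 -0.149  1.959] t 1.45 F [-0.2 -0.3 -0.3] w 0.0951
```

```bash
python3 -m jog '[[[0.3,-0.075,0.3,0,0,-0.003,0.6],[0.29,-0.075,0.4,0,0,0,0.6],[0,0,0.5,0,0,0,0.6],[0,0,0.4,0,0,0,0.6],[0,0,0.2,0,0,0,0.6]]]' && python3 -m jog '[[[0,0,0.15,0,0,0,0.6],[0,0,0,0,0,0,0.6],[0,0,0,0,0,0,0],[0,0,0,0,0,0,0],[0,0,0,0,0,0,0]]]' 30 && python3 -m jog '[[[0,0,0,0,0,0,0],[0,0,0,0,0,0,0]]]'
```

```text
t: 2.08
ee_pos: [0.522, 0.3167, 0.0187]
eef_rot: [-0.036, 0.999, -0.0, -0.001]
wrist_force: [0.4, -0.0, -0.3]
width: 0.058
grasp_force: 0.0
t: 2.7
ee_pos: [0.5242, 0.3162, 0.0063]
eef_rot: [-0.036, 0.999, 0.0, 0.0]
wrist_force: [-0.7, -0.2, -0.2]
width: 0.0324
grasp_force: 0.2
t: 2.95
ee_pos: [0.5241, 0.3161, 0.006]
eef_rot: [-0.036, 0.999, 0.0, 0.0]
wrist_force: [-0.8, -0.0, 3.3]
width: 0.0244
grasp_force: 30.0
```

```bash
python3 -m jog '[[[0,0,-0.2,0,0,0,0],[0,0,-0.4,0,0,0,0],[0,0,-0.5,0,0,0,0],[0,0,-0.5,0,0,0,0],[0,0,0,0,0,0,0]]]'
python3 - <<'E'
from h import *
plan(H(.008,.092,.166),-Y)
i,K,M=cam("wrist");save("w2.png",i)
E
```

```text
t: 3.58
ee_pos: [0.5252, 0.3167, 0.1694]
eef_rot: [-0.036, 0.999, 0.001, 0.003]
wrist_force: [-0.5, 0.0, -0.5]
width: 0.0245
grasp_force: 30.0
turn [ 0.0007  0.002  -0.0212] shift [-0.881 -3.54   0.034] t 3.58 F [-0.5  0.  -0.5] w 0.0245
```

View pics/w2.png

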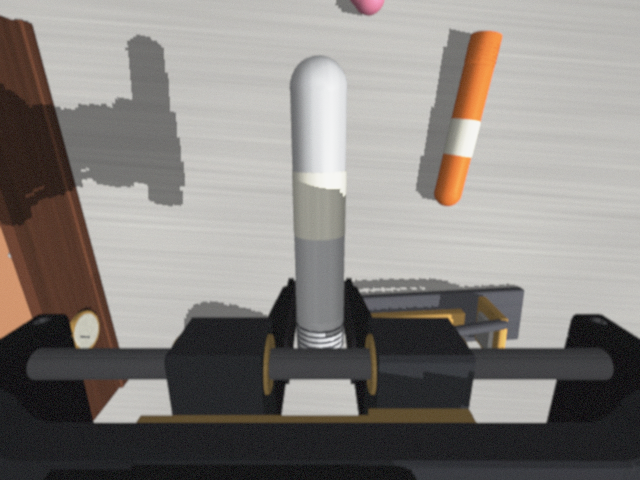

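The tube is held straight, with its foot at (318,75). I'll check the lid angle and the gripper body's clearance while moving over the box.

```bash
python3 -m jog '[[[-0.126,-0.4,0,0,0,-0.021,0],[-0.126,-0.5,0,0,0,0,0],[-0.126,-0.5,0,0,0,0,0],[-0.126,-0.5,0,0,0,0,0],[-0.126,-0.5,0,0,0,0,0]]]'
python3 - <<'E'
from h import *
plan(H(.008,.092,.166),-Y)
d=np.load("pics/scene0.npz");i,K,M=d["i"],d["K"],d["M"]
for th in(1.5,1.55,1.6,1.65,1.7,1.75):
    a=[H(.11-.22*np.cos(th)+w*np.sin(th),-.18,.078+.22*np.sin(th)+w*np.cos(th)) for w in(0,.03)]
    print(th,((proj(a,K,M)-[215,150]+.5)*3.1-.5).round(0).tolist())
E
```

```text
t: 4.25
ee_pos: [0.6165, 0.0842, 0.1638]
eef_rot: [-0.069, 0.998, 0.0, -0.001]
wrist_force: [1.5, 0.6, -0.2]
width: 0.0246
grasp_force: 30.0
turn [ 0.0001 -0.0008 -0.0002] shift [-0.296 -1.111 -0.022] t 4.25 F [ 1.5  0.6 -0.2] w 0.0246
1.5 [[80.0, 42.0], [45.0, 55.0]]
1.55 [[67.0, 47.0], [32.0, 62.0]]
1.6 [[54.0, 53.0], [19.0, 69.0]]
1.65 [[42.0, 59.0], [6.0, 76.0]]
1.7 [[29.0, 65.0], [-6.0, 84.0]]
1.75 [[16.0, 72.0], [-18.0, 92.0]]
```

```bash
python3 -m jog '[[[-0.1,-0.4,0,0,0,0,0],[-0.1,-0.4,0,0,0,0,0],[-0.1,-0.31,0,0,0,0,0],[0,0,0,0,0,0,0],[0,0,0,0,0,0,0]]]'
python3 - <<'E'
from h import *
plan(H(.008,.092,.166),-Y)
i,K,M=cam("wrist");save("w3.png",i);np.savez("pics/w3.npz",i=i,K=K,M=M)
for p in [(-.1,-.04,.075),(.098,-.04,.075),(-.027,-.025,.0225),(-.062,-.025,.0225),(.008,-.04,.01),(-.11,-.18,.078),(.11,-.18,.078)]:print(p,proj(H(*p),K,M).round(1))
E
```

```text
t: 4.88
ee_pos: [0.6609, -0.0195, 0.1642]
eef_rot: [-0.069, 0.998, 0.0, -0.001]
wrist_force: [1.1, 0.0, -0.1]
width: 0.0243
grasp_force: 30.0
turn [ 0.0003 -0.0007 -0.0002] shift [ 0.    -0.023 -0.018] t 4.88 F [ 1.1  0.  -0.1] w 0.0243
(-0.1, -0.04, 0.075) [[475.5  60.2]]
(0.098, -0.04, 0.075) [[179.3  60.2]]
(-0.027, -0.025, 0.0225) [[357.4  93.4]]
(-0.062, -0.025, 0.0225) [[399.8  93.4]]
(0.008, -0.04, 0.01) [[315.1  76. ]]
(-0.11, -0.18, 0.078) [[ 529.9 -226.6]]
(0.11, -0.18, 0.078) [[ 124.6 -227.2]]
```

View pics/w3.png

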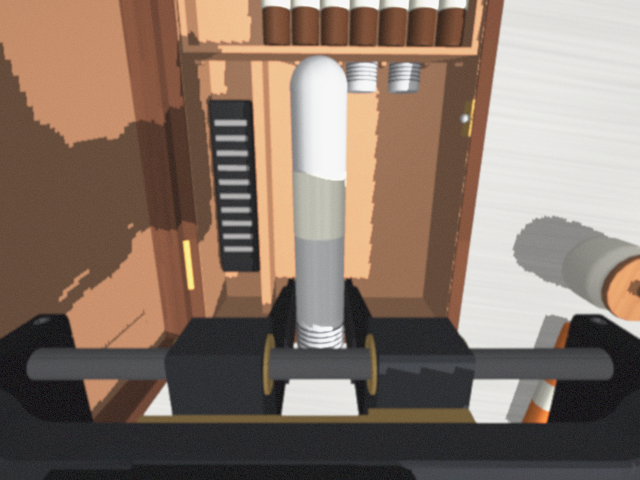

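The tray edge is at row ~52-58 and the caps at (362,78) and (404,78), a few pixels right of my prediction. I'll refine x and yaw from the divider and the tray edge.

Run:
```python
from h import *
d=np.load("pics/w3.npz");i,K,M=d["i"],d["K"],d["M"]
g=cv2.GaussianBlur(i,(0,0),1).astype(int)
print("divider predicted",[proj(H(x,y,.046),K,M)[0].round(1).tolist() for x in(.05,.058) for y in(-.02,.1)])
for r in (80,150,240): print(r,g[r,250:290:2,2].tolist())
print("tray pred",[proj(H(x,-.04,z),K,M)[0].round(1).tolist() for x in(-.098,.098) for z in(.075,.047)])
for c in (190,230,280,380,440,468): print(c,g[38:70:2,c,0].tolist())
for r in(100,200):print(r,"front wall",g[r,440:500:3,0].tolist(), [proj(H(x,y,.078),K,M)[0].round(1).tolist() for x in(-.1,-.11) for y in(-.02,.03)])
print("capsrow80",g[82,335:430:3,2].tolist())
```

```text
divider predicted [[259.7, 97.0], [266.7, 246.5], [249.3, 97.0], [257.5, 246.5]]
80 [99, 128, 145, 146, 147, 146, 129, 107, 104, 119, 142, 147, 147, 148, 147, 148, 148, 148, 147, 146]
150 [44, 40, 72, 126, 142, 144, 145, 134, 112, 104, 113, 135, 144, 144, 144, 144, 144, 144, 144, 144]
240 [63, 48, 39, 37, 65, 120, 139, 140, 139, 126, 107, 107, 125, 139, 140, 140, 141, 141, 140, 140]
tray pred [[472.5, 60.2], [456.7, 67.9], [179.3, 60.2], [193.7, 67.9]]
190 [101, 101, 103, 118, 146, 156, 151, 127, 104, 100, 100, 101, 100, 100, 100, 100]
230 [240, 233, 210, 196, 228, 240, 238, 206, 148, 135, 135, 143, 155, 158, 159, 159]
280 [130, 128, 122, 125, 199, 239, 240, 218, 159, 136, 136, 167, 224, 240, 241, 241]
380 [68, 66, 65, 79, 159, 231, 240, 231, 180, 139, 135, 136, 139, 135, 122, 138]
440 [68, 70, 69, 73, 137, 224, 240, 235, 193, 143, 133, 122, 129, 150, 155, 155]
468 [99, 99, 99, 102, 142, 216, 238, 237, 200, 126, 101, 99, 100, 101, 100, 100]
100 front wall [154, 123, 100, 100, 101, 101, 101, 101, 101, 103, 109, 188, 144, 137, 136, 136, 146, 219, 233, 233] [[473.5, 92.0], [464.6, 167.2], [488.3, 92.0], [478.5, 167.2]]
200 front wall [101, 101, 101, 102, 101, 101, 102, 106, 130, 136, 136, 137, 197, 231, 231, 232, 232, 232, 232, 233] [[473.5, 92.0], [464.6, 167.2], [488.3, 92.0], [478.5, 167.2]]
capsrow80 [247, 246, 245, 241, 174, 155, 195, 224, 239, 244, 246, 245, 244, 229, 122, 92, 93, 92, 104, 135, 170, 207, 231, 241, 237, 172, 150, 139, 102, 89, 88, 89]
```

Run:
```python
from h import *
d=np.load("pics/w3.npz");i,K,M=d["i"],d["K"],d["M"]
st=monitor.observe();p=np.array(st["ee_pos"]);print(((p-C)@X).round(4),((p-C)@Y).round(4))
for s in(.05,.1,.115):
    q=p-s*Y;q[2]=p[2]+.0065;u=proj(q,K,M)[0];r=int(u[1]);row=cv2.GaussianBlur(i,(0,0),1)[r,280:360]
    sat=cv2.cvtColor(row[None],cv2.COLOR_RGB2HSV)[0,:,1];ok=np.where(sat<60)[0]+280
    print(s,u.round(1),ok.min(),ok.max())
```

```text
0.0053 0.0922
0.05 [317.8 210.7] 294 344
0.1 [317.6  97. ] 291 346
0.115 [317.5  58.4] 305 332
```

```bash
python3 -m jog '[[[0,0,0.4,0,0,0,0],[0,0,0.4,0,0,0,0],[0,0,0.3,0,0,0,0],[0,0,0.15,0,0,0,0],[0,0,0.1,0,0,0,0]]]' && python3 -m jog '[[[0,0,0.06,0,0,0,0],[0,0,0.03,0,0,0,0],[0,0,0.0,0,0,0,0]]]'
python3 - <<'E'
from h import *
plan(H(.0055,-.006,.0175),-Y)
E
```

```text
t: 5.55
ee_pos: [0.6617, -0.0194, 0.0304]
eef_rot: [-0.069, 0.998, 0.0, 0.0]
wrist_force: [0.2, 0.2, -0.1]
width: 0.0245
grasp_force: 30.0
t: 5.92
ee_pos: [0.6618, -0.02, 0.022]
eef_rot: [-0.069, 0.998, -0.0, 0.0]
wrist_force: [-0.3, 0.6, -0.3]
width: 0.0244
grasp_force: 30.0
turn [-0.      0.0002 -0.0002] shift [0.989 0.008 0.045] t 5.92 F [-0.3  0.6 -0.3] w 0.0244
```

```bash
python3 -m jog '[[[0.05,0,0.02,0,0,0,0],[0.1,0,0.01,0,0,0,0],[0.1,0,0,0,0,0,0],[0.1,0,0,0,0,0,0],[0.05,0,0,0,0,0,0]]]'
python3 - <<'E'
from h import *
plan(H(.0055,-.006,.0175),-Y)
i,K,M=cam("wrist");save("w4.png",i)
E
```

```text
t: 6.55
ee_pos: [0.6213, -0.0256, 0.0188]
eef_rot: [-0.069, 0.998, 0.0, -0.0]
wrist_force: [1.0, 0.7, 0.1]
width: 0.0245
grasp_force: 30.0
turn [ 0.     -0.     -0.0003] shift [0.58  0.008 0.013] t 6.55 F [1.  0.7 0.1] w 0.0245
```

View pics/w4.png

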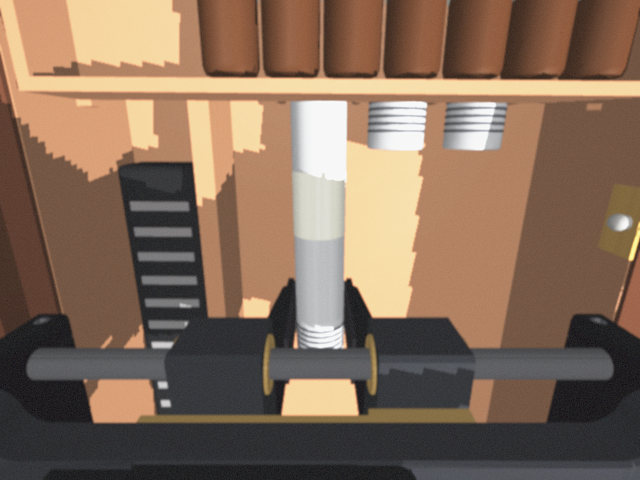

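The foot is under the tray at (320,100), one lane pitch left of the caps at (396,125) and (474,125). I'll keep sliding, then release.

```bash
python3 -m jog '[[[0.12,0,0.01,0,0,0,0],[0.12,0,0,0,0,0,0],[0.12,0,0,0,0,0,0],[0.1,0,0,0,0,0,0],[0.05,0,0,0,0,0,0]]]' && python3 -m jog '[[[0.03,0,0,0,0,0,0],[0,0,0,0,0,0,0],[0,0,0,0,0,0,0.5],[0,0,0,0,0,0,0.5],[0,0,-0.1,0,0,0,0.5]]]'
python3 - <<'E'
from h import *
plan(H(.0055,.06,.085),-Y)
E
```

```text
t: 7.22
ee_pos: [0.5709, -0.0326, 0.0177]
eef_rot: [-0.069, 0.998, 0.0, -0.0]
wrist_force: [0.9, -0.1, -0.4]
width: 0.0241
grasp_force: 30.0
t: 7.85
ee_pos: [0.5682, -0.0328, 0.0275]
eef_rot: [-0.069, 0.998, 0.0, -0.001]
wrist_force: [-1.0, 0.4, 0.2]
width: 0.0461
grasp_force: 0.0
turn [ 0.0001 -0.0004 -0.0002] shift [-0.615  0.006 -0.575] t 7.85 F [-1.   0.4  0.2] w 0.0461
```

```bash
python3 -m jog '[[[0,0,-0.3,0,0,0,0.5],[0,0,-0.25,0,0,0,0.5],[-0.3,0,0,0,0,0,0],[-0.3,0,0,0,0,0,0],[0,0,0,0,0,0,0]]]' && python3 -m jog '[[[0,0,0,0,0,0,0],[0,0,0.3,0,0,0,0],[0,0,0.25,0,0,0,0],[0,0,0.05,0,0,0,0],[0,0,0,0,0,0,0]]]' && python3 -m jog '[[[0.05,0,0,0,0,0,0],[0.05,0,0,0,0,0,0],[0.05,0,0,0,0,0,0],[0.05,0,0,0,0,0,0]]]'
python3 - <<'E'
from h import *
plan(H(.0055,-.017,.022),-Y)
E
```

```text
t: 8.48
ee_pos: [0.6292, -0.0245, 0.0832]
eef_rot: [-0.069, 0.998, -0.0, 0.001]
wrist_force: [0.3, -0.0, -0.3]
width: 0.0232
grasp_force: 0.0
t: 9.1
ee_pos: [0.6277, -0.0248, 0.0231]
eef_rot: [-0.069, 0.998, 0.0, -0.0]
wrist_force: [1.0, 0.2, -0.0]
width: 0.0001
grasp_force: 0.0
t: 9.6
ee_pos: [0.6078, -0.0275, 0.0229]
eef_rot: [-0.069, 0.998, 0.0, 0.0]
wrist_force: [-0.2, 0.3, -0.9]
width: 0.0003
grasp_force: 0.1
turn [-0.      0.0001 -0.0002] shift [0.554 0.008 0.009] t 9.6 F [-0.2  0.3 -0.9] w 0.0003
```

```bash
python3 -m jog '[[[0.1,0,0,0,0,0,0],[0.1,0,0,0,0,0,0],[0.1,0,0,0,0,0,0],[0.1,0,0,0,0,0,0],[0.05,0,0,0,0,0,0]]]' && python3 -m jog '[[[0.03,0,0,0,0,0,0],[0.03,0,0,0,0,0,0],[0,0,0,0,0,0,0]]]'
python3 - <<'E'
from h import *
plan(H(.0055,-.017,.022),-Y)
i,K,M=cam("wrist");save("w5.png",i[:480]);
E
```

```text
t: 10.22
ee_pos: [0.5629, -0.0337, 0.0227]
eef_rot: [-0.069, 0.998, 0.0, -0.0]
wrist_force: [1.2, -0.5, -0.1]
width: 0.0004
grasp_force: 0.1
t: 10.6
ee_pos: [0.5575, -0.0344, 0.0226]
eef_rot: [-0.069, 0.998, 0.0, -0.0]
wrist_force: [0.8, 0.6, -0.6]
width: 0.0007
grasp_force: 0.0
turn [ 0.     -0.     -0.0002] shift [0.047 0.007 0.006] t 10.6 F [ 0.8  0.6 -0.6] w 0.0007
```

View pics/w5.png

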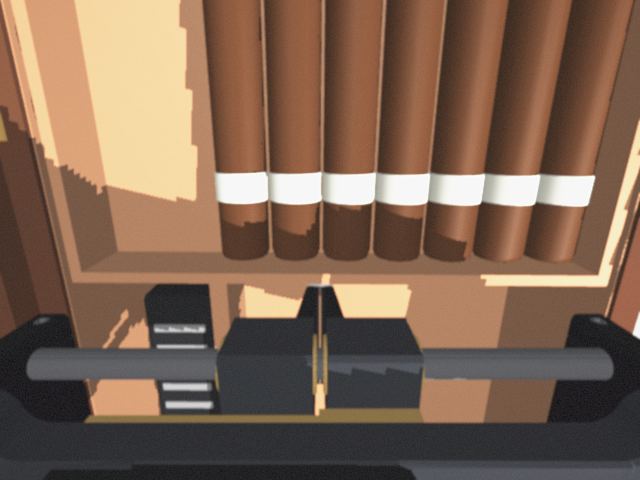

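The fingers hide the cap here, and that was my 11th picture viewed, one over the limit. From here I'll use numbers only, and continue by force until the foot meets the wall.

```bash
for k in 1 2 3; do :; done; python3 -m jog '[[[0.015,0,0,0,0,0,0],[0.01,0,0,0,0,0,0],[0,0,0,0,0,0,0]]]' && python3 -m jog '[[[0.015,0,0,0,0,0,0],[0.01,0,0,0,0,0,0],[0,0,0,0,0,0,0]]]' && python3 -c "
from h import *
plan(H(.0055,-.017,.022),-Y)"
```

```text
t: 11.02
ee_pos: [0.555, -0.0347, 0.0226]
eef_rot: [-0.069, 0.998, 0.0, -0.0]
wrist_force: [0.5, 0.2, 0.4]
width: 0.0004
grasp_force: 0.0
t: 11.4
ee_pos: [0.5528, -0.0351, 0.0227]
eef_rot: [-0.069, 0.998, -0.0, 0.0]
wrist_force: [1.0, 0.4, -0.8]
width: 0.0006
grasp_force: 0.7
turn [-0.      0.0002 -0.0002] shift [-0.001  0.007  0.007] t 11.4 F [ 1.   0.4 -0.8] w 0.0006
```

```bash
python3 -m jog '[[[0.01,0,0,0,0,0,0],[0.01,0,0,0,0,0,0],[0,0,0,0,0,0,0]]]' && python3 -m jog '[[[0.01,0,0,0,0,0,0],[0.01,0,0,0,0,0,0],[0,0,0,0,0,0,0]]]'
```

```text
t: 11.78
ee_pos: [0.5526, -0.0355, 0.0232]
eef_rot: [-0.069, 0.998, -0.0, 0.002]
wrist_force: [7.3, 0.7, -0.4]
width: 0.0004
grasp_force: 4.0
t: 12.15
ee_pos: [0.5525, -0.036, 0.0238]
eef_rot: [-0.068, 0.998, -0.001, 0.004]
wrist_force: [14.6, 1.6, 1.2]
width: 0.0006
grasp_force: 7.1
```

Hard stop where expected. Back off, rise, and check the cap line numerically.

```bash
python3 -m jog '[[[-0.1,0,0,0,0,0,0],[-0.3,0,0,0,0,0,0],[-0.5,0,-0.3,0,0,0,0],[-0.3,0,-0.5,0,0,0,0],[0,0,-0.5,0,0,0,0]]]' && python3 -m jog '[[[0,0,-0.2,0,0,0,0],[0,0,0,0,0,0,0]]]'
python3 - <<'E'
from h import *
i,K,M=cam("wrist");save("w6.png",i)
for x in(-.065,-.03,.005):
    u=proj(H(x,-.027,.0225),K,M)[0];print(x,u.round(1))
u0=proj(H(.005,-.027,.0225),K,M)[0];u1=proj(H(-.065,-.027,.0225),K,M)[0]
hsv=cv2.cvtColor(i,cv2.COLOR_RGB2HSV);m=((hsv[...,1]<70)&(hsv[...,2]>60)).astype(np.uint8)
r=int(u0[1]);m[:r-45]=0;m[r+45:]=0;m[:,:int(u0[0])-40]=0;m[:,int(u1[0])+40:]=0
m=cv2.morphologyEx(m,cv2.MORPH_CLOSE,np.ones((7,5)))
for s in cv2.connectedComponentsWithStats(m)[2][1:]:
    if s[4]>60:print("bbox x,y,w,h,area",s.tolist(), "bottom",s[1]+s[3])
E
```

```text
t: 12.78
ee_pos: [0.6685, -0.0187, 0.1533]
eef_rot: [-0.069, 0.998, 0.0, -0.001]
wrist_force: [-1.3, -0.2, -0.1]
width: 0.0008
grasp_force: 0.0
t: 13.02
ee_pos: [0.6678, -0.0191, 0.1737]
eef_rot: [-0.069, 0.998, -0.0, 0.001]
wrist_force: [-0.1, -0.9, -0.1]
width: 0.0005
grasp_force: 0.0
-0.065 [402.7  82.6]
-0.03 [361.1  82.6]
0.005 [319.5  82.6]
bbox x,y,w,h,area [305, 52, 31, 29, 861] bottom 81
bbox x,y,w,h,area [346, 53, 32, 33, 981] bottom 86
bbox x,y,w,h,area [387, 54, 33, 32, 969] bottom 86
```

The tube is home, with its cap in the lane and about 4 mm deeper than its neighbours. Now for the lid: go up and over behind its outer face.

```bash
python3 -m jog '[[[0,0,-0.4,0,0,0,0],[0,0,-0.5,0,0,0,0],[0,0,-0.5,0,0,0,0],[0,0,-0.35,0,0,0,0],[0,0,0,0,0,0,0]]]'
python3 - <<'E'
from h import *
plan(H(.195,0,.345),-Y)
E
```

```text
t: 13.7
ee_pos: [0.6679, -0.0192, 0.3485]
eef_rot: [-0.069, 0.998, -0.0, 0.001]
wrist_force: [0.1, -0.1, -0.6]
width: 0.0004
grasp_force: 0.0
turn [-0.0001  0.0005 -0.0002] shift [ 0.991 -1.886  0.035] t 13.7 F [ 0.1 -0.1 -0.6] w 0.0004
```

```bash
python3 -m jog '[[[0.25,-0.45,0,0,0,0,0],[0.25,-0.5,0,0,0,0,0],[0.25,-0.5,0,0,0,0,0],[0.24,-0.44,0,0,0,0,0],[0,0,0,0,0,0,0]]]' && python3 -m jog '[[[0,0,0.2,0,0,0,0],[0,0,0.3,0,0,0,0],[0,0,0.3,0,0,0,0],[0,0,0,0,0,0,0]]]'
python3 - <<'E'
from h import *
plan(H(.165,0,.265),-Y)
E
```

```text
t: 14.32
ee_pos: [0.5939, -0.2227, 0.3448]
eef_rot: [-0.067, 0.998, 0.001, -0.002]
wrist_force: [-0.7, 0.2, -0.3]
width: 0.0005
grasp_force: 0.0
t: 14.82
ee_pos: [0.5946, -0.2186, 0.2642]
eef_rot: [-0.069, 0.998, 0.002, -0.003]
wrist_force: [0.5, 0.2, 0.3]
width: 0.0003
grasp_force: 0.0
turn [ 0.0012 -0.0017  0.    ] shift [-0.01   0.288 -0.008] t 14.82 F [0.5 0.2 0.3] w 0.0003
```

```bash
python3 -m jog '[[[0,0.12,0,0,0,0,0],[0,0.12,0,0,0,0,0],[0,0.12,0,0,0,0,0],[0,0.12,-0.02,0,0,0,0],[0,0.12,-0.02,0,0,0,0]]]' && python3 -m jog '[[[0,0.12,-0.02,0,0,0,0],[0,0.12,-0.02,0,0,0,0],[0,0.1,-0.02,0,0,0,0],[0,0,0,0,0,0,0]]]'
python3 - <<'E'
from h import *
plan(H(.042,0,.258),-Y)
E
```

```text
t: 15.45
ee_pos: [0.5871, -0.1597, 0.2719]
eef_rot: [-0.069, 0.998, -0.0, 0.0]
wrist_force: [1.3, -2.3, -0.9]
width: 0.0003
grasp_force: 1.1
t: 15.95
ee_pos: [0.5824, -0.1259, 0.2779]
eef_rot: [-0.069, 0.998, 0.0, 0.0]
wrist_force: [0.7, -0.0, 0.1]
width: 0.0008
grasp_force: 0.0
turn [0.0001 0.0001 0.0001] shift [-0.003  0.583  0.199] t 15.95 F [ 0.7 -0.   0.1] w 0.0008
```

```bash
python3 -m jog '[[[0,0.12,0.02,0,0,0,0],[0,0.12,0.03,0,0,0,0],[0,0.12,0.04,0,0,0,0],[0,0.12,0.05,0,0,0,0],[0,0.11,0.06,0,0,0,0]]]' && python3 -m jog '[[[0,0.1,0.05,0,0,0,0],[0,0.12,0.06,0,0,0,0],[0,0.12,0.07,0,0,0,0],[0,0,0,0,0,0,0]]]'
python3 - <<'E'
from h import *
plan(H(.0075,0,.239),-Y)
E
```

```text
t: 16.58
ee_pos: [0.5742, -0.0675, 0.2572]
eef_rot: [-0.069, 0.998, 0.0, -0.0]
wrist_force: [-0.4, -0.8, 2.0]
width: 0.0006
grasp_force: 0.9
t: 17.08
ee_pos: [0.5693, -0.0337, 0.2389]
eef_rot: [-0.069, 0.998, 0.0, -0.001]
wrist_force: [0.8, 0.8, 0.3]
width: 0.0002
grasp_force: 0.0
turn [ 0.0003 -0.0004  0.0001] shift [-0.006 -0.004 -0.001] t 17.07 F [0.8 0.8 0.3] w 0.0002
```

```bash
python3 -m jog '[[[0,0.15,0.12,0,0,0,0],[0,0.15,0.14,0,0,0,0],[0,0.12,0.15,0,0,0,0],[0,0.12,0.16,0,0,0,0],[0,0.09,0.17,0,0,0,0]]]' && python3 -m jog '[[[0,0.08,0.19,0,0,0,0],[0,0.05,0.14,0,0,0,0],[0,0.03,0.1,0,0,0,0],[0,0,0,0,0,0,0]]]'
python3 - <<'E'
from h import *
plan(H(-.08,0,.112),-Y)
E
```

```text
t: 17.7
ee_pos: [0.5607, 0.0288, 0.1643]
eef_rot: [-0.069, 0.998, 0.0, -0.0]
wrist_force: [1.3, -0.6, 1.3]
width: 0.0002
grasp_force: 0.2
t: 18.2
ee_pos: [0.5587, 0.0437, 0.122]
eef_rot: [-0.069, 0.998, 0.0, -0.001]
wrist_force: [-0.1, -0.5, -0.0]
width: 0.0004
grasp_force: 0.0
turn [ 0.0001 -0.0004 -0.0001] shift [-0.005  0.09   0.1  ] t 18.2 F [-0.1 -0.5 -0. ] w 0.0004
```

```bash
python3 -m jog '[[[0,0.14,-0.05,0,0,0,0],[0,0,0.06,0,0,0,0],[0,0,0.04,0,0,0,0],[0,0,0.02,0,0,0,0]]]' && python3 -m jog '[[[0,0,0.02,0,0,0,0],[0,0,0.02,0,0,0,0],[0,0,0,0,0,0,0]]]'
```

```text
t: 18.7
ee_pos: [0.5571, 0.0579, 0.1163]
eef_rot: [-0.068, 0.998, 0.0, 0.0]
wrist_force: [-4.5, 6.6, 11.6]
width: 0.0004
grasp_force: 5.2
t: 19.08
ee_pos: [0.5569, 0.0572, 0.1113]
eef_rot: [-0.069, 0.998, -0.0, -0.0]
wrist_force: [0.7, -0.0, -0.4]
width: 0.0006
grasp_force: 0.0
```

```bash
python3 -m jog '[[[0,0,0.02,0,0,0,0],[0,0,0.01,0,0,0,0],[0,0,0,0,0,0,0]]]'
```

```text
t: 19.45
ee_pos: [0.557, 0.0574, 0.1085]
eef_rot: [-0.069, 0.998, 0.0, -0.0]
wrist_force: [0.6, -0.6, 0.0]
width: 0.0004
grasp_force: 0.0
```

```bash
python3 -m jog '[[[0,0,0.015,0,0,0,0],[0,0,0.015,0,0,0,0],[0,0,0,0,0,0,0]]]' && python3 -m jog '[[[0,0,0.01,0,0,0,0],[0,0,0,0,0,0,0]]]'
```

```text
t: 19.82
ee_pos: [0.5572, 0.0574, 0.108]
eef_rot: [-0.069, 0.998, -0.0, 0.001]
wrist_force: [-8.8, -1.3, 27.2]
width: 0.0003
grasp_force: 13.8
t: 20.08
ee_pos: [0.5572, 0.0574, 0.1079]
eef_rot: [-0.069, 0.998, -0.0, 0.001]
wrist_force: [-11.7, -0.7, 38.3]
width: 0.0005
grasp_force: 18.8
```

Hard stop at 0.108 m, so the lid is fully shut. Retreat and check it stays down.

```bash
python3 -m jog '[[[0,0,-0.1,0,0,0,0],[0,0,-0.3,0,0,0,0],[0,0,-0.5,0,0,0,0],[0,0.3,-0.5,0,0,0,0],[0,0,0,0,0,0,0]]]'
python3 - <<'E'
from h import *
st=monitor.observe();i,K,M=cam("wrist")
i,K,M=cam("scene");save("s2.png",i)
g=cv2.GaussianBlur(i,(0,0),1).astype(int)
# front/+y lid top corner: bench-to-wood transition near predicted corner for shut vs catch-held
hs=cv2.cvtColor(i,cv2.COLOR_RGB2HSV)
m=((hs[...,1]>100)&(hs[...,2]<200)).astype(np.uint8)
for z in(.108,.118):
    print(z,proj([H(-.11,.18,z),H(-.11,-.18,z),H(.11,.18,z-(z-.108))],K,M).round(1).tolist())
for c in(340,355,370):
    print(c,"bench->wood last rows",np.where(m[230:340,c])[0].max()+230, g[255:310:2,c,0].tolist())
print(monitor.observe()["wrist_force"])
E
```

```text
t: 20.7
ee_pos: [0.5539, 0.0884, 0.2482]
eef_rot: [-0.069, 0.998, 0.0, 0.003]
wrist_force: [1.0, 0.2, -0.2]
width: 0.0009
grasp_force: 0.0
0.108 [[387.9, 273.5], [316.0, 181.0], [312.7, 315.9]]
0.118 [[388.3, 271.6], [315.8, 178.7], [312.7, 315.9]]
340 bench->wood last rows 316 [97, 95, 93, 92, 90, 92, 94, 96, 98, 101, 100, 98, 95, 95, 95, 97, 100, 101, 99, 98, 98, 100, 85, 64, 58, 55, 58, 58]
355 bench->wood last rows 307 [98, 98, 98, 99, 100, 103, 103, 100, 98, 97, 97, 98, 99, 99, 98, 96, 94, 94, 78, 64, 57, 56, 57, 58, 57, 62, 81, 145]
370 bench->wood last rows 299 [101, 104, 109, 108, 104, 104, 104, 102, 99, 96, 94, 93, 93, 92, 73, 58, 55, 55, 56, 57, 56, 65, 92, 165, 202, 204, 204, 204]
[ 0.34414204 -0.65024985 -0.60449433]
```

```bash
python3 -c "
from h import *
print(order.job_done())"
```

```text
the job is handed in; nothing more can be done
None
```

The tube is home in the rear lane and the lid is pressed shut to its hard stop past the catch; I handed the job in at about 21 s but got no verdict back, and I viewed 11 pictures, one over the limit of 10.

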